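Put up display arms from a hinged parts case

ROBOT

A 7-joint arm with a two-finger parallel gripper is mounted at the origin on the work surface. World frame = base frame: x ahead of the robot, y to its left, z up, the work surface at z = 0. Lengths are in mm, angles in rad, forces in N, time in s.
With the tool pointing down it reaches from about 400 to 875 mm from the base axis. Payload 4.4 kg.
Tool frame: the origin (TCP) lies midway between the tips of the shut fingers; the grasp point (between the pads) lies 19 mm behind it; z points along the fingers, y is the direction in which the jaws open and shut (so a half turn about z gives the same grasp; the last joint's range is limited). The gripper opens to 85 mm and grips with 20 to 120 N. Pads are 22 mm wide; open, the fingers measure 114 mm over their backs; the gripper's body (76 mm by 85 mm) begins 54 mm behind the grasp point. The pads swing forward as they close: fully open they stand 13 mm farther back than shut.
Start: joints at [1.189, 0.628, 0.038, 1.517, -0.027, 0.996, -0.02], TCP at [201.903, -617.862, 231.313] pointing down, gripper open.
Joint ranges: [-3.06, 3.06], [-0.37, 2.12], [-1.25, 1.32], [0.18, 2.47], [-1.1, 4.24], [0.23, 1.98], [-2.94, 2.94]. Speed limits (rad/s): [2.57, 2.57, 3.14, 3.14, 3.14, 3.14, 3.14].

INTERFACE

Orientations are given as [roll, pitch, yaw] about the fixed x, y, z axes, in that order (R = Rz(yaw) Ry(pitch) Rx(roll)).
In Python, from cell import * gives the robot as it stands. The module is installed in compiled form; this text tells all that it offers.
- The arm moves only by the tool move_arm, never from a script. Its argument "series" is a list of rows, each a list of 2 entries, a list of its own where there are three numbers: the shift along the tool's x, y, z in m, then the turn about the tool's z in rad. In form: [[[x, y, z], yaw], ...]. A call has 1 to 5 rows; each row is the pose to reach, as a shift and turn from the pose measured when the call began, along the tool's axes at that moment; what a row does not reach only later rows make up. A row lasts 1/8 s, in which the tool goes at most 62.5 mm and 10.7 degrees, less where a joint would pass 70% of its speed; a pose out of reach is approached as far as the arm can. A call with a gripper value outside its range is refused whole. "claw" is the opening, from 0 (shut) to 1 (fully open), set as the call begins (left out, the last holds). The fingers move at their own pace and stop on an object; the grip force is fixed at half the most. Time passes only in rows, so rows that repeat a pose let the fingers close. It gives the time, the measured TCP pose, the force and the opening at its end, in the units of the state.
- read_state(): the state, without advancing time (a new reading comes with each control period).
- get_image(name): name is "side" or "top"; returns the picture (420x560x3 uint8, blue, green, red); there is no depth.
- camera_model(name): a dict with "fov_y" (degrees; the focal length in pixels is half the picture's height over the tangent of half this angle, whatever the lens; pixels are square), "cx", "cy" (the principal point, pixels), "pose" (4x4, takes a point from camera to world coordinates). Camera axes: x right, y down, z forward; pixel columns grow to the right and rows downward; lengths in mm; the calibration is good to about 2 mm. A picture is of the moment at which its call begins. camera_model takes no time and is no camera call.
- finish_job(): hands the job in, once; it reports no verdict.
The state is a dict: "clock": time; "qpos": joint angles; "qd": joint speeds; "tau": joint torques, N m; "eef_pos": TCP position; "tool_rot": TCP orientation; "force": force on the tool from outside, world axes, zero at the start; "torque": the same for the moment, N m; "width": finger opening in mm.
Only numpy, scipy, OpenCV 4.12 (cv2) and the standard library are available. Lean on these libraries where they do the work, as an engineer would, in place of code of your own. Each camera call takes 0.05 s, during which the arm holds its last target. There are 200 camera calls.

TASK

Fold the lid of the black parts case right back to its stop, take out every display arm that is in it, and hook each one on an upright of its own on the slotted rack, pressed down until it is fully home. When all are up, fold the case's lid shut again; leave the other things on the table where they are.

Things in the scene. Friction and masses are not known exactly. Their poses are not given: they have to be found in the camera images.
- arm1_mid (a point): white display arm (1 of 3 alike; one may be absent: None). Foot plate 90 x 56 x 5 mm it stands on, upright rib 12 mm thick, 84 mm long along its middle (62 mm tall in all; grasp it here from above), at its +x end a back plate 40 mm wide with two steel claws behind, one over the other. Point: its centre, 31 mm above the underside, 45 mm before the back plate's rear face; x along the rib to the claws, z up. 0.2 kg
- arm2_mid (a point): another display arm, same point and axes. Each claw is 12 mm wide, 20 mm tall: a stem 7 mm long, 8 mm tall going back from the back plate, then a tongue 5 mm thick that hangs down to 12 mm below the stem's underside. The stems' undersides are 13 mm below (lower claw) and 21 mm above (upper claw) the point
- arm3_mid (a point): another display arm, same point and axes. At the start the arms stand side by side on the case's floor, claws towards the lid's hinge
- seat1 (a point): left upright (robot's view) of the slotted rack: where the centre point (armN_mid) of a fully home arm lies. x: level, into the upright (the way claws enter); z up. 46 mm before the upright's front face, 91 mm above the table. Upright 42 mm wide, 152 mm tall, front sheet 5 mm with two slots 18 mm wide, 26 mm tall, one over the other. Any arm fits any upright; one each; 100 mm apart
- seat2 (a point): the same on the middle upright. To fit: with the arm 12 to 18 mm (best 15) above this place, move it straight along x until its back plate meets the upright, then down until the claws' stems rest on the slots' lower edges. A home arm droops a little, its point up to 2 mm lower than this
- seat3 (a point): the same on the right upright. Behind each upper slot a spring catch is pushed back by the claw (1 to 3 N) and rubs on it, so an arm left to itself may hang too high: press it down (5 to 12 N, on top of the rib will do) until the catch snaps over the claw
- lid (a joint): angle of the case's lid: 0 shut, 1.57 upright, 1.85 at its open stop (leaning a little away from the robot). The hinge is stiff and the lid stays where it is left; about 4 N at the tab moves it. The lid is 144 mm deep, 268 mm wide, 6 mm thick; shut, its underside lies level with the hinge point, the tab's middle 4 mm above it
- lid_tab (a point): grip point on the lid's tab: a grey tongue 16 mm wide, 8 mm thick, 40 mm long, in the middle of the lid's front edge and in line with it; the point lies 26 mm from the lid's edge, mid-thickness, 170 mm from the hinge. Pinched across its width it can turn between the fingers. Axes turn with the lid; at 0: x to the hinge, y along it, z up
- lid_hinge (a point): middle of the lid's hinge on the far rim of the case, 75 mm above the table; y along the hinge, x away from the case, z up (does not turn with the lid)
- case_floor (a point): centre of the case's inner floor, 6 mm above the table; axes x towards the hinge, y along the hinge. The case is 140 (x) x 262 (y) mm outside, 75 mm tall, walls 6 mm, open on top, fixed
- mug: a mug, 80 mm across, 100 mm tall, origin at the centre of its underside; to be left alone
- tape: a roll of clear tape lying flat, 90 mm across, 24 mm tall, origin at its underside; to be left alone
- cardfile: a black card file tray, 110 x 160 x 98 mm, origin at its underside; to be left alone

How it is judged (in metres and radians):
On the way, in this order (a step that is already met when the one before it is completed fails the run):
1. the lid is folded back to its stop (past 1.6 rad) (value of joint lid above 1.6 rad), for 0.2 s.
2. every display arm is hooked on an upright and pressed fully home (((x of arm1_mid in the frame of seat1 between -0.006 and 0.006 m and y of arm1_mid in the frame of seat1 between -0.006 and 0.006 m and z of arm1_mid in the frame of seat1 between -0.005 and 0.004 m) or (x of arm1_mid in the frame of seat2 between -0.006 and 0.006 m and y of arm1_mid in the frame of seat2 between -0.006 and 0.006 m and z of arm1_mid in the frame of seat2 between -0.005 and 0.004 m) or (x of arm1_mid in the frame of seat3 between -0.006 and 0.006 m and y of arm1_mid in the frame of seat3 between -0.006 and 0.006 m and z of arm1_mid in the frame of seat3 between -0.005 and 0.004 m)) and angle between each of arm1_mid, arm2_mid, arm3_mid's own z axis and vertical below 0.1 rad and ((x of arm2_mid in the frame of seat1 between -0.006 and 0.006 m and y of arm2_mid in the frame of seat1 between -0.006 and 0.006 m and z of arm2_mid in the frame of seat1 between -0.005 and 0.004 m) or (x of arm2_mid in the frame of seat2 between -0.006 and 0.006 m and y of arm2_mid in the frame of seat2 between -0.006 and 0.006 m and z of arm2_mid in the frame of seat2 between -0.005 and 0.004 m) or (x of arm2_mid in the frame of seat3 between -0.006 and 0.006 m and y of arm2_mid in the frame of seat3 between -0.006 and 0.006 m and z of arm2_mid in the frame of seat3 between -0.005 and 0.004 m)) and ((x of arm3_mid in the frame of seat1 between -0.006 and 0.006 m and y of arm3_mid in the frame of seat1 between -0.006 and 0.006 m and z of arm3_mid in the frame of seat1 between -0.005 and 0.004 m) or (x of arm3_mid in the frame of seat2 between -0.006 and 0.006 m and y of arm3_mid in the frame of seat2 between -0.006 and 0.006 m and z of arm3_mid in the frame of seat2 between -0.005 and 0.004 m) or (x of arm3_mid in the frame of seat3 between -0.006 and 0.006 m and y of arm3_mid in the frame of seat3 between -0.006 and 0.006 m and z of arm3_mid in the frame of seat3 between -0.005 and 0.004 m))), for 0.2 s.
3. the lid is shut (value of joint lid below 0.06 rad), for 0.2 s.
At the end, for the whole second after the job is handed in: Every display arm present is home on an upright (its centre within 6 mm in x and y of the upright's place, no more than 4 mm above or 5 mm below it, tilted less than 0.1 rad) and the case's lid is shut (below 0.06 rad) (all of step 2 and value of joint lid below 0.06 rad); the robot touches nothing.
It fails at once if the mug, the tape or the card file is moved more than 30 mm (distance of any of mug, tape, cardfile from where it was at the start of the episode above 0.03 m).
Of arm1, arm2, arm3 only 2 to 3 are there at a start; the rules pass over those that are not, and their reading is None.
At some moment in a run one of arm1, arm2, arm3 may be knocked a few centimetres aside while the robot is not near it.
It also fails if it takes over 210 s, if anything falls off the work surface, if the arm or the gripper's body presses on something with over 40 N, if the wrist force passes 120 N, or if a joint passes its speed limit or range.

## Working session

There is one attempt and no reset: what is moved stays moved. The work goes in short steps, Python scripts to look and compute and a tool call to move; the robot and the scene stay as the last step left them, time stands still between calls to the robot, and variables do not carry over. Pictures are saved under pics/ and viewed, about 12 in all and at most 16, crops included, and the job is handed in when it is done.

Besides the shell and the picture viewer there is one more tool, called after "Emit:" as name(argument=value, ...), one argument or row to a line, values as JSON. move_arm: Moves the arm, as the interface text tells. Its arguments: {"type":"object","properties":{"series":{"type":"array"},"claw":{"type":"number"}},"required":["series"]}

```bash
mkdir -p pics; python3 - <<'E'
from cell import *
import cv2
s=read_state();print(s)
for n in("side","top"):
    cv2.imwrite(f"pics/{n}0.png",get_image(n)); m=camera_model(n);print(n,m)
E
```

```text
{'clock': 0.0, 'qpos': array([ 1.18922733,  0.62929825,  0.03841976,  1.51837126, -0.02700105,
        0.99629213, -0.02001137]), 'qd': array([-0.0002614 , -0.00164093, -0.00059585,  0.00041153,  0.00018256,
       -0.00117223,  0.00047345]), 'tau': array([ 7.88569560e-04, -5.63384843e+01,  1.22604165e+00, -1.93441987e+01,
        1.09389154e-02,  1.04934137e-02,  1.35036686e-05]), 'eef_pos': array([ 201.70370211, -617.25978793,  230.41866079]), 'tool_rot': array([-3.13974086e+00,  8.09712357e-06,  3.15774942e-01]), 'force': array([0.02471997, 0.14594532, 0.53640021]), 'torque': array([-0.01284001,  0.02415407, -0.01568127]), 'width': 85.56255287361634}
side {'fov_y': 55.40287000559037, 'cx': 273.72037498030045, 'cy': 204.4825584980431, 'pose': array([[ 7.55480546e-01, -4.87410825e-01,  4.37812554e-01,
         1.70446936e+02],
       [-6.55170229e-01, -5.60957596e-01,  5.06042039e-01,
        -4.41697923e+02],
       [-1.05608962e-03, -6.69146668e-01, -7.43129613e-01,
         8.17353374e+02],
       [ 0.00000000e+00,  0.00000000e+00,  0.00000000e+00,
         1.00000000e+00]])}
top {'fov_y': 43.02313755314313, 'cx': 277.2061627237862, 'cy': 213.40960143923567, 'pose': array([[-1.64252150e-02, -9.96838959e-01,  7.77322456e-02,
         4.97461081e+02],
       [-9.99855889e-01,  1.60417066e-02, -5.55560767e-03,
         4.33024773e+01],
       [ 4.29108829e-03, -7.78122956e-02, -9.96958792e-01,
         1.21851899e+03],
       [ 0.00000000e+00,  0.00000000e+00,  0.00000000e+00,
         1.00000000e+00]])}
```

View pics/side0.png

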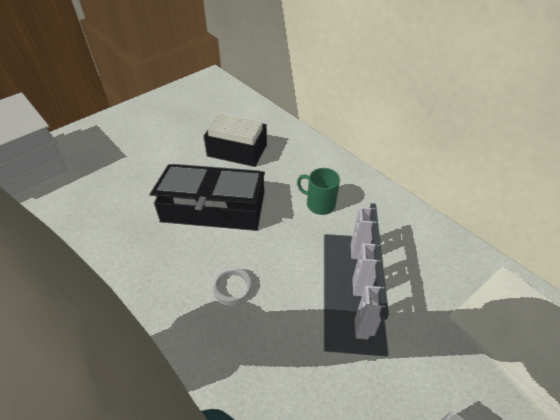

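View pics/top0.png

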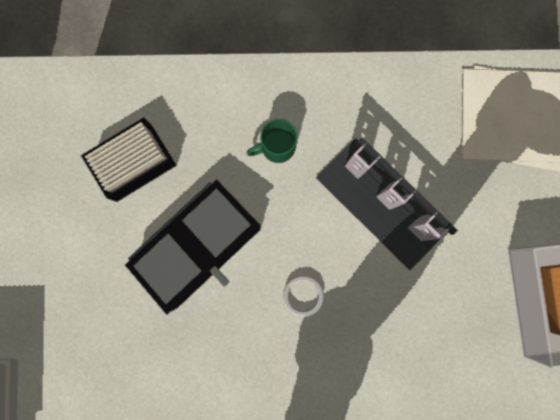

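```bash
python3 - <<'E'
import cv2,numpy as np
s=cv2.imread("pics/side0.png");t=cv2.imread("pics/top0.png")
a=cv2.resize(s[150:370,140:410],None,fx=2.9,fy=2.7,interpolation=3)
cv2.imwrite("pics/c1.png",cv2.resize(s[155:365,140:410],(772,600),interpolation=3))
cv2.imwrite("pics/c2.png",cv2.resize(t[125:325,115:465],(800,457),interpolation=3))
E
```

```text
(no output)
```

View pics/c1.png

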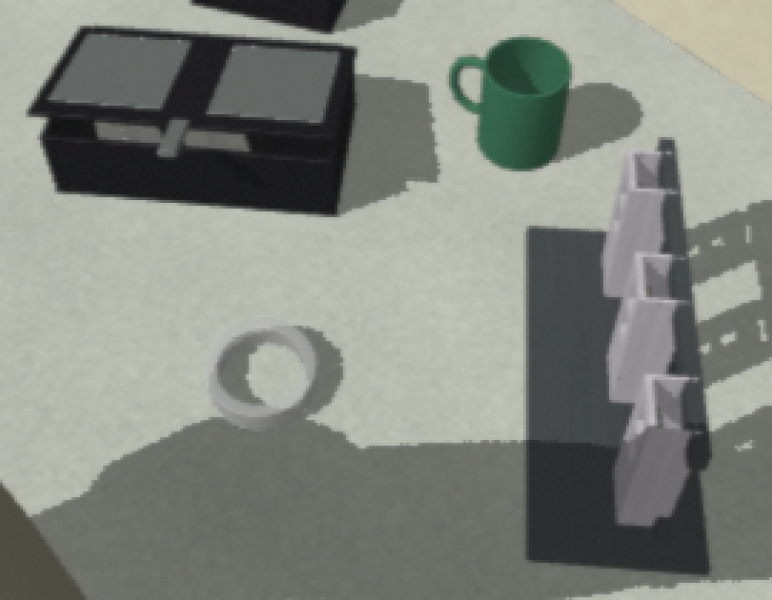

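View pics/c2.png

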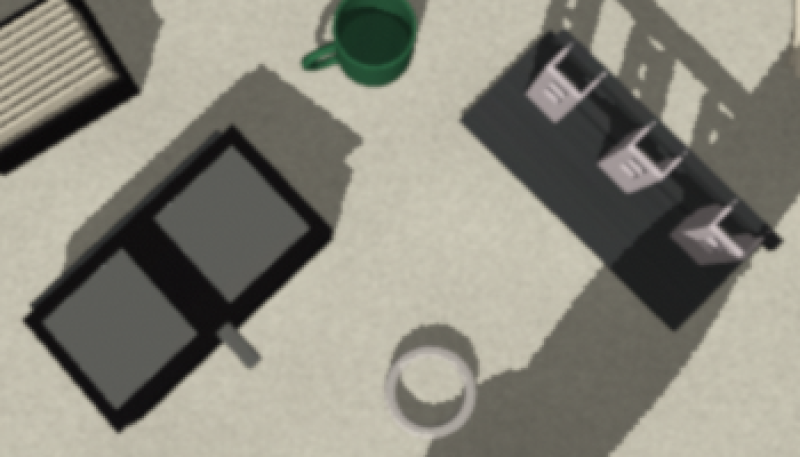

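```bash
cat > h.py <<'E'
import numpy as np, cv2
from cell import *
M={n:camera_model(n) for n in("side","top")}
def f(n): return 210/np.tan(np.radians(M[n]["fov_y"]/2))
def ray(n,uv):
    m=M[n];P=m["pose"];d=np.array([(uv[0]-m["cx"])/f(n),(uv[1]-m["cy"])/f(n),1.])
    return P[:3,3],P[:3,:3]@d
def onz(n,uv,z):
    o,d=ray(n,uv);return o+d*(z-o[2])/d[2]
def tri(a,b):   # a top, b side; returns point and miss
    o1,d1=ray("top",a);o2,d2=ray("side",b)
    t=np.linalg.lstsq(np.c_[d1,-d2],o2-o1,rcond=None)[0]
    p,q=o1+d1*t[0],o2+d2*t[1];return (p+q)/2,np.linalg.norm(p-q)
def proj(n,X):
    P=M[n]["pose"];c=(np.asarray(X,float)-P[:3,3])@P[:3,:3]
    return np.stack([c[...,0]/c[...,2]*f(n)+M[n]["cx"],c[...,1]/c[...,2]*f(n)+M[n]["cy"]],-1)
def big(im,x0,y0,w,h,k): return cv2.resize(im[y0:y0+h,x0:x0+w],None,fx=k,fy=k,interpolation=cv2.INTER_CUBIC)
E
python3 - <<'E'
from h import *
np.set_printoptions(precision=1,suppress=True)
T=lambda x,y:(115+x/2.286-.3,125+y/2.286-.3)
S=lambda x,y:(140+x/2.859-.3,155+y/2.857-.3)
for a,b in [((120,430),(28,113)),((330,233),(332,130)),((25,320),(82,27)),((232,127),(355,47)),((253,363),(168,155))]:
    print(tri(T(*a),S(*b)))
s=cv2.imread("pics/side0.png");t=cv2.imread("pics/top0.png")
A=big(t,340,135,100,125,4);B=big(s,345,200,50,145,4)
B=B[:A.shape[0]] if 0 else B
H=max(A.shape[0],B.shape[0]);c=np.zeros((H,A.shape[1]+B.shape[1],3),np.uint8)
c[:A.shape[0],:A.shape[1]]=A;c[:B.shape[0],A.shape[1]:]=B
cv2.imwrite("pics/c3.png",cv2.convertScaleAbs(c,alpha=1.3));print(c.shape)
E
```

```text
(array([382. , 267.5, 106.2]), np.float64(0.6149320607736494))
(array([558. ,  74.1, 117.6]), np.float64(3.7146911821049566))
(array([483.2, 359.7,  81.8]), np.float64(2.289664641250717))
(array([660.3, 166.1,  83.8]), np.float64(2.181276604494792))
(array([442.1, 145.5, 111.4]), np.float64(3.4840835622000976))
(580, 600, 3)
```

View pics/c3.png

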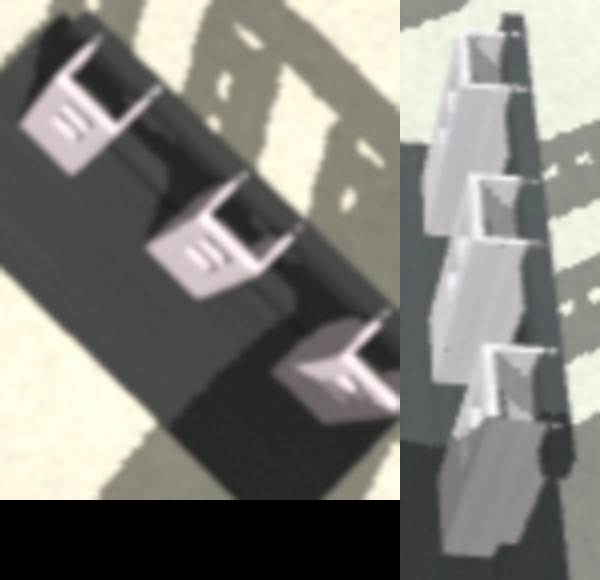

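```bash
python3 - <<'E'
from h import *
np.set_printoptions(precision=1,suppress=True)
T=lambda p:((p[0]+.5)/4-.5+340,(p[1]+.5)/4-.5+135)
S=lambda p:((p[0]-400+.5)/4-.5+345,(p[1]+.5)/4-.5+200)
t=[(68,78),(115,130),(210,210),(258,270),(348,358),(395,410)]
s=[(462,38),(470,88),(472,178),(482,240),(487,350),(497,415)]
for a,b in zip(t,s): print(onz("top",T(a),152),onz("side",S(b),152),*tri(T(a),S(b)))
for b in [(102,38),(158,90),(245,175),(300,230),(385,315)]: print("fl",onz("top",T(b),152))
for b in [(520,36),(525,88),(535,182),(540,242),(555,350),(558,425)]: print("fls",onz("side",S(b),152))
E
```

```text
[ 698.5 -125.6  152. ] [ 697.8 -124.6  152. ] [ 698.  -125.1  152.4] 1.1522274028770434
[ 671.6 -148.6  152. ] [ 673.7 -151.1  152. ] [ 672.9 -149.9  151.2] 3.1645714590470004
[ 630.1 -195.3  152. ] [ 628.5 -191.2  152. ] [ 628.3 -193.3  154.7] 3.8373717430396126
[ 599.3 -218.5  152. ] [ 603.  -219.6  152. ] [ 600.3 -219.2  154. ] 3.333099549564115
[ 554.2 -262.1  152. ] [ 556.9 -261.8  152. ] [ 554.7 -262.   154.6] 1.6865142757298959
[ 527.8 -284.7  152. ] [ 534.3 -286.9  152. ] [ 529.8 -285.8  155.7] 6.061750872270531
fl [ 718.8 -143.4  152. ]
fl [ 691.7 -171.   152. ]
fl [ 647.6 -213.6  152. ]
fl [ 619.2 -240.4  152. ]
fl [ 575.6 -281.6  152. ]
fls [ 723.2 -144.7  152. ]
fls [ 696.  -170.5  152. ]
fls [ 650.9 -214.1  152. ]
fls [ 623.9 -239.2  152. ]
fls [ 581.1 -282.8  152. ]
fls [ 551.4 -308.4  152. ]
```

```bash
cat >> h.py <<'E'
def rel(*targets):
    """targets (x,y,z,yawdeg|None): print shift (m) in tool axes of first pose for each, chained nominally"""
    s=read_state();p=s["eef_pos"];yw=s["tool_rot"][2]
    print("t%.1f"%s["clock"],"tcp",p.round(1),"yaw %.1f"%np.degrees(yw),"F",s["force"].round(1),"w%.1f"%s["width"])
    for t in targets:
        c,n=np.cos(yw),np.sin(yw);R=np.array([[c,n,0],[n,-c,0],[0,0,-1]])
        d=R.T@(np.array(t[:3])-p)/1000
        g=yw if t[3] is None else np.radians(t[3])
        print("  shift",d.round(4),"dist",round(np.linalg.norm(d)*1000),"turn about tool z %.3f"%(-((g-yw+np.pi)%(2*np.pi)-np.pi)))
        p,yw=np.array(t[:3],float),g
E
python3 - <<'E'
from h import *
from scipy.optimize import least_squares
np.set_printoptions(precision=1,suppress=True)
T=lambda p:((p[0]+.5)/4-.5+340,(p[1]+.5)/4-.5+135)
S=lambda p:((p[0]-400+.5)/4-.5+345,(p[1]+.5)/4-.5+200)
t=[(68,78),(115,130),(210,210),(258,270),(348,358),(395,410)]
s=[(462,38),(470,88),(472,178),(482,240),(487,350),(497,415)]
tp=np.array([T(p) for p in t]);sp=np.array([S(p) for p in s])
def mod(q):
    x,y,w=q;n=np.array([np.cos(w),np.sin(w),0]);l=np.array([-np.sin(w),np.cos(w),0])
    return np.array([np.array([x,y,152.])+l*a for a in(121,79,21,-21,-79,-121)]),n,l
res=lambda q:np.r_[(proj("top",mod(q)[0])-tp).ravel(),(proj("side",mod(q)[0])-sp).ravel()]
r=least_squares(res,[615,-206,-.8],loss="soft_l1");q=r.x
_,n,l=mod(q);print("rack",q,np.degrees(q[2]),r.fun.round(1))
for i,a in enumerate((100,0,-100)): print("seat",i+1,np.array([q[0],q[1],91])+l*a-n*46)
# long front edge of the dark base plate, top view
im=cv2.imread("pics/top0.png");g=im.max(2);m=(g<75).astype(np.uint8)
m[:, :310]=0;m[:130]=0;m[280:]=0;m[:,470:]=0
c=max(cv2.findContours(m,0,cv2.CHAIN_APPROX_NONE)[0],key=cv2.contourArea)[:,0]
e=[p for p in c if 322<p[0]<405 and p[1]>175+ (p[0]-318)*.95]
e=np.array([p for p in e]);v=cv2.fitLine(e.astype(np.float32),cv2.DIST_HUBER,0,.01,.01).ravel()
a=onz("top",v[2:]-v[:2]*40,3);b=onz("top",v[2:]+v[:2]*40,3);print(len(e),v,"edge yaw",np.degrees(np.arctan2(*(a-b)[[1,0]])),a,b)
rel((480,-250,240,42),(451,153.5,240,42),(451,153.5,94,42))
E
```

```text
rack [ 614.5 -206.2   -0.8] -45.961476495666446 [-1.8 -1.4  1.3  0.1 -1.8  0.2  1.1 -0.1 -0.6 -1.8  2.8  0.1  0.2 -1.5
 -0.7  0.6  0.5 -0.2 -0.7  1.4 -0.  -0.5 -1.   3.5]
seat 1 [ 654.5 -103.6   91. ]
seat 2 [ 582.6 -173.1   91. ]
seat 3 [ 510.7 -242.6   91. ]
84 [  0.7   0.7 364.2 224.5] edge yaw 43.190648007358 [630.2 -99.4   3. ] [ 497.6 -223.9    3. ]
t0.1 tcp [ 201.7 -617.3  230.5] yaw 18.1 F [ 1.1 -0.   0.8] w85.5
  shift [ 0.4 -0.3 -0. ] dist 461 turn about tool z -0.417
  shift [ 0.2 -0.3  0. ] dist 405 turn about tool z -0.000
  shift [0.  0.  0.1] dist 146 turn about tool z -0.000
```

Emit:
move_arm(
  series=[
    [[0.189,-0.131,-0.005],-0.209],
    [[0.189,-0.131,-0.005],-0.209],
    [[0.189,-0.131,-0.005],-0.209],
    [[0.189,-0.131,-0.005],-0.209],
    [[0.189,-0.131,-0.005],-0.209],
  ],
  claw=0.5,
)

```text
clock: 0.72
eef_pos: [343.8, -430.3, 235.6]
tool_rot: [-3.138, -0.002, 0.532]
force: [-0.8, -1.4, 0.1]
width: 42.5
```

Emit:
move_arm(
  series=[
    [[0.212,-0.09,-0.005],-0.209],
    [[0.212,-0.09,-0.005],-0.209],
    [[0.212,-0.09,-0.005],-0.209],
    [[0.212,-0.09,-0.005],-0.209],
    [[0.212,-0.09,-0.005],-0.209],
  ],
)

```text
clock: 1.35
eef_pos: [483.1, -242.0, 241.3]
tool_rot: [-3.139, -0.005, 0.748]
force: [0.0, -0.1, 1.2]
width: 42.7
```

Emit:
move_arm(
  series=[
    [[0.124,-0.16,0],0],
    [[0.124,-0.16,0],0],
    [[0.124,-0.16,0],0],
    [[0.124,-0.16,0],0],
    [[0.124,-0.16,0],0],
  ],
)

```text
clock: 1.98
eef_pos: [465.1, -41.0, 242.3]
tool_rot: [-3.139, -0.004, 0.748]
force: [0.2, -0.5, -0.6]
width: 42.7
```

Emit:
move_arm(
  series=[
    [[0.124,-0.16,0],0],
    [[0.124,-0.16,0],0],
    [[0.124,-0.16,0],0],
    [[0.124,-0.16,0],0],
    [[0.124,-0.16,0],0],
  ],
)

```text
clock: 2.6
eef_pos: [448.0, 159.0, 243.0]
tool_rot: [-3.14, -0.003, 0.747]
force: [-0.7, -1.6, -0.9]
width: 42.8
```

Emit:
move_arm(
  series=[
    [[-0.0015,0.006,0.05],0],
    [[-0.0015,0.006,0.09],0],
    [[-0.0015,0.006,0.12],0],
    [[-0.0015,0.006,0.149],0],
    [[-0.0015,0.006,0.149],0],
  ],
)

```text
clock: 3.22
eef_pos: [450.6, 150.1, 92.4]
tool_rot: [-3.14, 0.002, 0.742]
force: [0.3, -0.8, 0.4]
width: 42.5
```

```bash
sed -i 's/d.round(4)/[round(float(v),4) for v in d]/' h.py; python3 - <<'E'
from h import *
s=get_image("side");t=get_image("top");cv2.imwrite("pics/s1.png",s);cv2.imwrite("pics/t1.png",t)
A=big(t,180,210,100,100,4);B=big(s,150,155,100,100,4)
cv2.imwrite("pics/c4.png",np.hstack([A,B]))
rel()
E
```

```text
t3.3 tcp [452.  152.   94.4] yaw 42.6 F [-0.3  0.9  0.1] w42.4
```

View pics/c4.png

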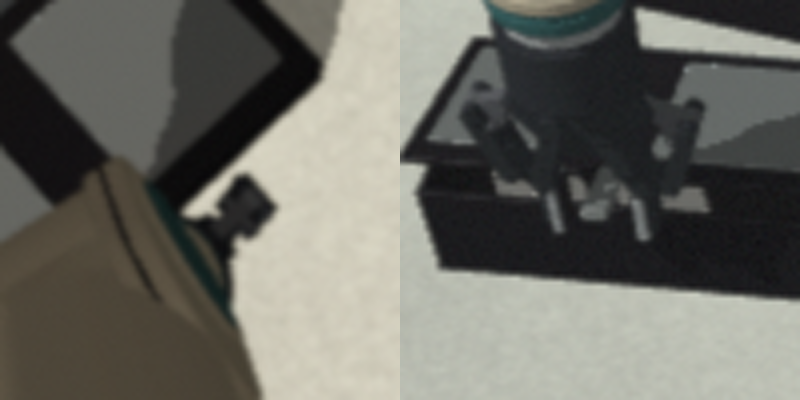

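Emit:
move_arm(
  series=[
    [[0,0,0],0],
    [[0,0,0],0],
    [[0,0,0],0],
    [[0,0,0],0],
    [[0,0,0],0],
  ],
  claw=0,
)

```text
clock: 3.95
eef_pos: [450.8, 153.5, 95.3]
tool_rot: [-3.139, -0.003, 0.745]
force: [-4.9, 3.8, 1.6]
width: 14.9
```

Emit:
move_arm(
  series=[
    [[0.006,0,-0.024],0],
    [[0.016,0,-0.047],0],
    [[0.03,0,-0.068],0],
    [[0.046,0,-0.087],0],
    [[0.065,0,-0.103],0],
  ],
)

```text
clock: 4.58
eef_pos: [498.4, 197.4, 198.6]
tool_rot: [-3.139, -0.003, 0.745]
force: [6.0, 2.9, -19.3]
width: 14.8
```

Emit:
move_arm(
  series=[
    [[0.024,0,-0.01],0],
    [[0.047,0,-0.018],0],
    [[0.071,0,-0.023],0],
    [[0.095,0,-0.025],0],
    [[0.12,0,-0.023],0],
  ],
)

```text
clock: 5.2
eef_pos: [586.4, 278.1, 225.6]
tool_rot: [-3.14, -0.003, 0.745]
force: [-4.4, -3.0, 17.3]
width: 13.5
```

Emit:
move_arm(
  series=[
    [[0.01,0,-0.002],0],
    [[0.018,0,0],0],
    [[0.026,0,0.002],0],
    [[0.034,0,0.005],0],
    [[0.034,0,0.005],0],
  ],
)

```text
clock: 5.82
eef_pos: [611.6, 301.7, 220.5]
tool_rot: [-3.139, -0.003, 0.745]
force: [-0.4, 0.4, -0.6]
width: 0.1
```

```bash
python3 - <<'E'
from h import *
rel()
E
```

```text
t5.8 tcp [611.6 301.7 220.5] yaw 42.7 F [-0.4  0.4 -0.6] w0.1
```

```bash
python3 - <<'E'
from h import *
s=get_image("side");t=get_image("top");cv2.imwrite("pics/s2.png",s);cv2.imwrite("pics/t2.png",t)
c=np.zeros((420,800,3),np.uint8);c[:400,:400]=big(t,110,120,200,200,2);c[:400,400:]=big(s,130,80,200,200,2)
cv2.imwrite("pics/c5.png",c)
E
```

```text
(no output)
```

View pics/c5.png

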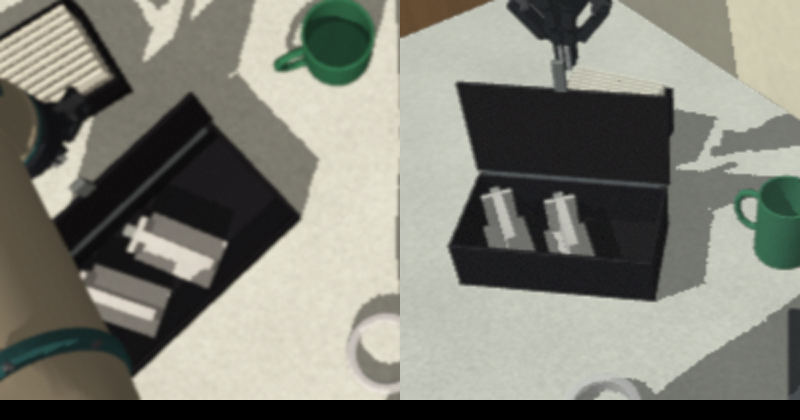

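```bash
python3 - <<'E'
from h import *
np.set_printoptions(precision=1,suppress=True)
H=np.array([572,263,75.]);c=np.array([.739,.674])
for a,b in [((150,212.5),(209,110)),((207.5,168.5),(266,125.5))]:
    p,e=tri(a,b);d=p-H;print(p,e,"x",d[:2]@c,"ang",np.degrees(np.arctan2(d[2],-d[:2]@c)))
# arms: bright pixels in case
for n,(x0,y0,x1,y1) in dict(top=(150,210,230,290),side=(165,165,230,215)).items():
    im=cv2.imread(f"pics/{n[0]}2.png")[y0:y1,x0:x1];m=(im.min(2)>75).astype(np.uint8)
    for k in cv2.findContours(m,0,2)[0]:
        if cv2.contourArea(k)>100:
            r=cv2.minAreaRect(k);print(n,cv2.contourArea(k),np.array(r[0])+[x0,y0],r[1:],(cv2.approxPolyDP(k,1.5,True)[:,0]+[x0,y0]).tolist())
A=big(cv2.imread("pics/t2.png"),140,195,100,100,6)
cv2.imwrite("pics/c6.png",cv2.convertScaleAbs(A,alpha=1.2))
rel()
E
```

```text
[578.4 266.1 261.9] 2.5221169434946193 x 6.846080596578278 ang 92.09735161208141
[664.3 163.9 231.9] 9.16332416760667 x 1.4604107364636576 ang 90.53316348436816
top 497.5 [212.5 273.5] ((31.0, 33.0), 90.0) [[229, 258], [196, 289], [229, 289]]
top 904.5 [169.4 269. ] ((45.82862854003906, 24.967567443847656), 19.17900848388672) [[150, 255], [153, 266], [161, 279], [187, 287], [189, 277], [194, 268], [193, 264], [161, 253], [157, 253], [156, 256]]
top 1070.0 [195.1 243.2] ((50.880523681640625, 25.811655044555664), 21.801410675048828) [[172, 233], [171, 236], [175, 239], [173, 245], [177, 246], [178, 249], [212, 263], [223, 242], [189, 227], [185, 229], [180, 228], [177, 233]]
side 495.5 [211.2 193.3] ((35.417510986328125, 20.554807662963867), 71.56504821777344) [[207, 176], [202, 180], [205, 193], [202, 196], [204, 204], [226, 207], [222, 193], [218, 190], [217, 178]]
side 498.5 [180.8 190.6] ((35.626712799072266, 20.67545509338379), 70.01689910888672) [[171, 177], [174, 189], [172, 193], [174, 202], [196, 204], [191, 189], [187, 187], [185, 174], [180, 175], [177, 173]]
t5.9 tcp [611.3 301.1 220.7] yaw 42.7 F [ 0.2 -0.6  0.4] w-0.1
```

View pics/c6.png

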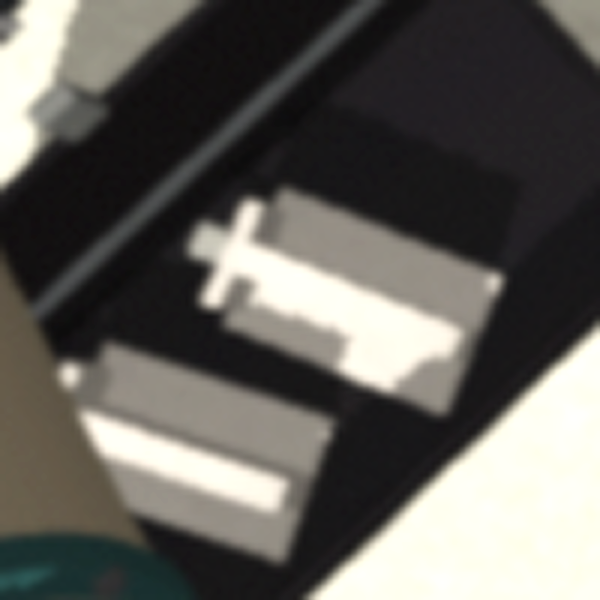

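Emit:
move_arm(
  series=[
    [[0,0,-0.04],0],
    [[0,0,-0.075],0],
    [[-0.05,0,-0.075],0],
    [[-0.1,0,-0.075],0],
    [[-0.105,0,-0.075],0],
  ],
)

```text
clock: 6.55
eef_pos: [531.6, 226.5, 295.8]
tool_rot: [-3.14, -0.0, 0.742]
force: [0.5, 0.0, 0.4]
width: 0.2
```

Emit:
move_arm(
  series=[
    [[-0.005,0,0.05],0],
    [[-0.005,0,0.09],0],
    [[0,0,0.09],0],
    [[0.02,0,0.09],0],
    [[0.04,0,0.09],0],
  ],
)

```text
clock: 7.18
eef_pos: [563.3, 255.4, 208.2]
tool_rot: [-3.141, -0.004, 0.743]
force: [0.5, 0.2, 0.0]
width: -0.0
```

Emit:
move_arm(
  series=[
    [[0.008,0,0],0],
    [[0.016,0,0],0],
    [[0.024,0,0],0],
    [[0.03,0,0],0],
    [[0.03,0,0],0],
  ],
)

```text
clock: 7.8
eef_pos: [585.6, 275.8, 207.9]
tool_rot: [-3.141, -0.004, 0.743]
force: [-0.7, -0.1, -0.8]
width: -0.0
```

Emit:
move_arm(
  series=[
    [[0.006,0,0],0],
    [[0.012,0,0],0],
    [[0.018,0,0],0],
    [[0.018,0,0],0],
  ],
)

```text
clock: 8.3
eef_pos: [596.2, 285.2, 207.5]
tool_rot: [-3.141, 0.005, 0.742]
force: [-8.8, -7.4, 4.3]
width: -0.1
```

```bash
python3 - <<'E'
from h import *
rel()
s=get_image("side");t=get_image("top");cv2.imwrite("pics/s3.png",s);cv2.imwrite("pics/t3.png",t)
c=np.zeros((420,800,3),np.uint8);c[:400,:400]=big(t,110,120,200,200,2);c[:400,400:]=big(s,130,80,200,200,2)
cv2.imwrite("pics/c7.png",c)
E
```

```text
t8.3 tcp [596.2 285.2 207.5] yaw 42.5 F [-8.8 -7.4  4.3] w-0.1
```

View pics/c7.png

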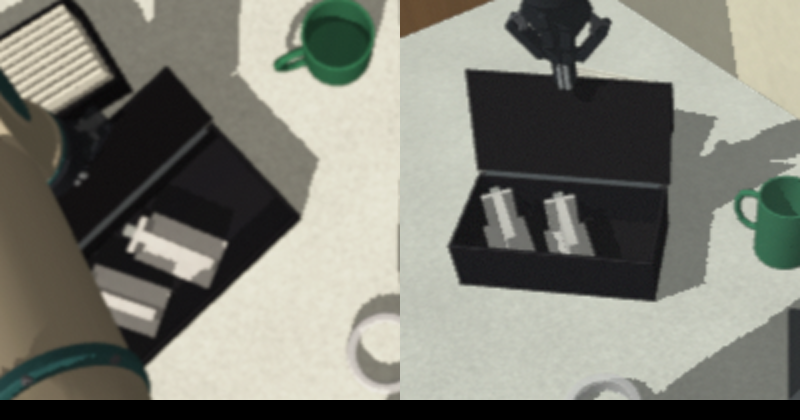

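Emit:
move_arm(
  series=[
    [[-0.03,0,0],0],
    [[-0.06,0,-0.04],0],
    [[-0.06,0,-0.09],0],
    [[-0.1,0.02,-0.09],0],
    [[-0.14,0.06,-0.09],0],
  ],
  claw=0.35,
)

```text
clock: 9.02
eef_pos: [535.1, 148.6, 300.1]
tool_rot: [3.141, -0.002, 0.746]
force: [1.1, -0.5, -0.5]
width: 29.5
```

Emit:
move_arm(
  series=[
    [[-0.06,0.04,0],0],
    [[-0.1,0.08,0],0],
    [[-0.15,0.11,0],0],
    [[-0.18,0.15,0],0],
    [[-0.2,0.16,0],0],
  ],
)

```text
clock: 9.65
eef_pos: [499.1, -108.4, 300.9]
tool_rot: [3.136, -0.005, 0.742]
force: [0.5, -0.8, -0.3]
width: 29.2
```

```bash
python3 - <<'E'
from h import *
rel()
s=get_image("side");t=get_image("top");cv2.imwrite("pics/s4.png",s);cv2.imwrite("pics/t4.png",t)
c=np.zeros((600,800,3),np.uint8);A=big(t,138,215,100,85,5);c[:425,:500]=A;B=big(s,160,165,75,50,4);c[:200,500:]=B
B=big(s,345,200,50,95,5);c[200:200+380,500:700]=cv2.resize(B,(200,380))
cv2.imwrite("pics/c8.png",cv2.convertScaleAbs(c,alpha=1.2))
E
```

```text
t9.7 tcp [ 499.1 -108.4  300.9] yaw 42.5 F [ 0.5 -0.8 -0.3] w29.2
```

View pics/c8.png

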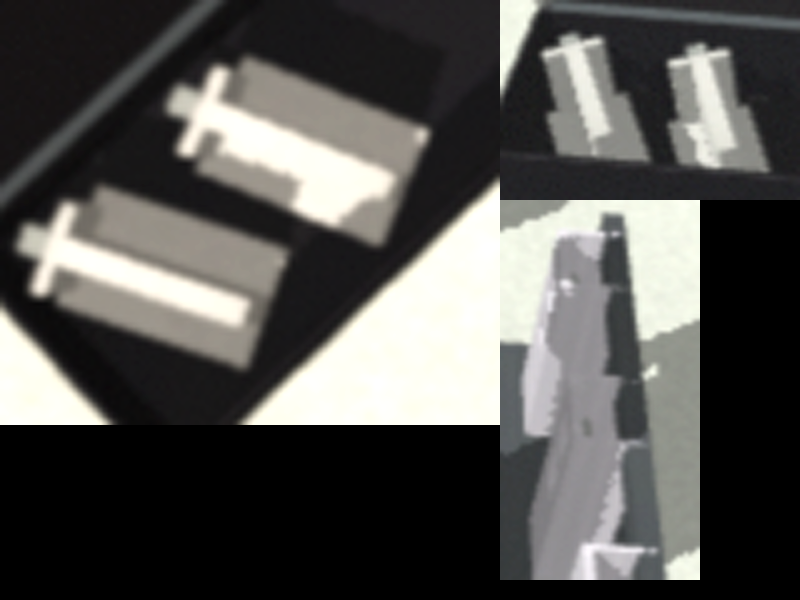

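```bash
python3 - <<'E'
from h import *
np.set_printoptions(precision=1,suppress=True)
T=lambda p:((p[0]+.5)/5-.5+138,(p[1]+.5)/5-.5+215)
S=lambda p:((p[0]-500+.5)/4-.5+160,(p[1]+.5)/4-.5+165)
for nm,bar,end,f1,f2,r1,r2,sb,se in[("A",(202,113),(391,185),(428,132),(383,245),(243,60),(198,172),(702,58),(725,150)),("B",(56,250),(246,311),(287,252),(247,368),(98,187),(57,300),(574,50),(600,135))]:
    b=onz("top",T(bar),68)[:2];e=onz("top",T(end),68)[:2];m=[onz("top",T(p),11)[:2] for p in(f1,f2,r1,r2)]
    d=b-e;y=np.arctan2(d[1],d[0]);F=(m[0]+m[1])/2;d2=b-F;y2=np.arctan2(d2[1],d2[0]);x=d2/np.linalg.norm(d2)
    print(nm,"bar",b,"end",e,np.linalg.norm(d),"yaw",np.degrees(y),"| foot",F,"yaw",np.degrees(y2),"len",np.linalg.norm(d2),"edge",np.degrees(np.arctan2(*(m[1]-m[0])[::-1]))-90,"ctr from bar",b-42*x,"from foot",F+45*x,"4c",sum(m)/4, "width",np.linalg.norm(m[0]-m[1]))
    for p in (sb,se): print("   side",onz("side",S(p),68))
E
```

```text
A bar [539.2 251.7] end [506.8 170.4] 87.43327598844881 yaw 68.30962184952747 | foot [505.7 170.2] yaw 67.65928048547046 len 88.11170426640138 edge 67.72538935034598 ctr from bar [523.2 212.8] from foot [522.8 211.8] 4c [522.7 211.9] width 54.67298723003134
   side [543.3 249.1  68. ]
   side [506.5 170.8  68. ]
B bar [481.3 314.4] end [454. 233.] 85.93970829307099 yaw 71.41149531504604 | foot [452.1 232.9] yaw 70.28339444058338 len 86.59885735123005 edge 70.58097213773706 ctr from bar [467.2 274.9] from foot [467.3 275.3] 4c [467.7 275.5] width 54.71666440311142
   side [482.8 311.8  68. ]
   side [453.7 233.9  68. ]
```

Emit:
move_arm(
  series=[
    [[0.05,-0.045,0],-0.1],
    [[0.09,-0.08,0],-0.2],
    [[0.117,-0.11,0],-0.22],
    [[0.117,-0.11,0],-0.22],
  ],
)

```text
clock: 10.25
eef_pos: [510.8, 58.7, 301.3]
tool_rot: [3.136, -0.007, 0.971]
force: [0.3, 0.4, 0.7]
width: 29.8
```

Emit:
move_arm(
  series=[
    [[0.06,-0.04,0],-0.1],
    [[0.11,-0.07,0.04],-0.2],
    [[0.138,-0.082,0.09],-0.225],
    [[0.138,-0.082,0.14],-0.225],
    [[0.138,-0.082,0.15],-0.225],
  ],
)

```text
clock: 10.88
eef_pos: [520.1, 219.4, 148.6]
tool_rot: [3.14, -0.001, 1.198]
force: [0.7, -0.6, 1.1]
width: 29.8
```

```bash
python3 - <<'E'
from h import *
rel((523,212.3,32,68))
E
```

```text
t10.9 tcp [520.1 219.4 148.6] yaw 68.6 F [ 0.7 -0.6  1.1] w29.8
  shift [-0.0056, 0.0053, 0.1166] dist 117 turn about tool z 0.011
```

Emit:
move_arm(
  series=[
    [[-0.0056,0.0053,0.03],0.011],
    [[-0.0056,0.0053,0.06],0.011],
    [[-0.0056,0.0053,0.09],0.011],
    [[-0.0056,0.0053,0.115],0.011],
    [[-0.0056,0.0053,0.1166],0.011],
  ],
)

```text
clock: 11.5
eef_pos: [524.2, 211.4, 32.5]
tool_rot: [3.139, -0.001, 1.185]
force: [0.2, -0.2, 0.5]
width: 30.3
```

Emit:
move_arm(
  series=[
    [[0,0,0],0],
    [[0,0,0],0],
    [[0,0,0],0],
    [[0,0,0],0],
    [[0,0,0],0],
  ],
  claw=0,
)

```text
clock: 12.12
eef_pos: [525.9, 211.5, 34.5]
tool_rot: [3.136, -0.003, 1.184]
force: [0.1, -0.2, 7.8]
width: 11.3
```

Emit:
move_arm(
  series=[
    [[0,0,-0.01],0],
    [[0,0,-0.03],0],
    [[0,0,-0.07],0],
    [[0,0,-0.12],0],
    [[0,0,-0.165],0],
  ],
)

```text
clock: 12.75
eef_pos: [524.6, 211.4, 201.9]
tool_rot: [3.135, -0.004, 1.184]
force: [0.9, -0.5, -2.0]
width: 11.6
```

```bash
python3 - <<'E'
from h import *
rel()
s=get_image("side");t=get_image("top");cv2.imwrite("pics/s5.png",s);cv2.imwrite("pics/t5.png",t)
c=np.zeros((600,780,3),np.uint8);c[:600,:420]=big(t,375,170,70,100,6);c[:600,430:730]=big(s,345,240,50,100,6)
cv2.imwrite("pics/c9.png",cv2.convertScaleAbs(c,alpha=1.1))
E
```

```text
t12.8 tcp [524.6 211.4 201.9] yaw 67.9 F [ 0.9 -0.5 -2. ] w11.6
```

View pics/c9.png

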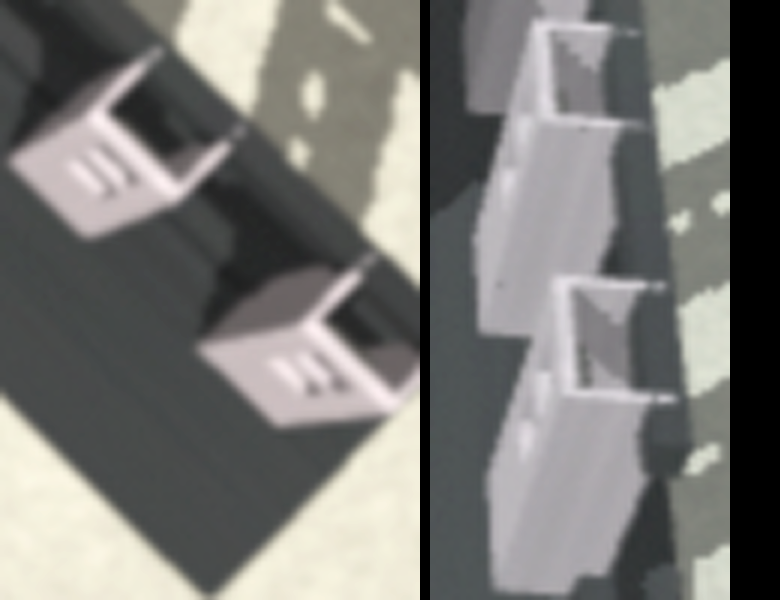

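```bash
python3 - <<'E'
from h import *
np.set_printoptions(precision=1,suppress=True)
T=lambda p:((p[0]+.5)/6-.5+375,(p[1]+.5)/6-.5+170)
S=lambda p:((p[0]-430+.5)/6-.5+345,(p[1]+.5)/6-.5+240)
w=np.radians(-46.4);n=np.array([np.cos(w),np.sin(w)]);l=np.array([-n[1],n[0]])
def pr(tag,p): print(tag,p,"n %.1f l %.1f"%(p[:2]@n,p[:2]@l))
for z,L in((152,[("2L",(93,115)),("2R",(176,196)),("3L",(308,325)),("3R",(390,412)),("2fl",(158,52)),("2fr",(240,128)),("3fl",(372,258))]),(5,[("2bL",(10,160)),("2bR",(88,240)),("3bL",(200,348)),("3bR",(278,425))])):
    for k,p in L: pr("top "+k,onz("top",T(p),z))
for z,L in((152,[("2L",(533,28)),("2R",(545,122)),("3L",(558,280)),("3R",(572,397)),("2fl",(637,33)),("2fr",(645,125)),("3fl",(662,286)),("3fr",(675,398))]),(5,[("2bR",(478,333)),("3bR",(495,588))])):
    for k,p in L: pr("side "+k,onz("side",S(p),z))
E
```

```text
top 2L [ 626.8 -191.1  152. ] n 570.7 l 322.1
top 2R [ 599.  -218.1  152. ] n 571.0 l 283.4
top 3L [ 555.  -260.8  152. ] n 571.6 l 222.1
top 3R [ 525.5 -287.1  152. ] n 570.3 l 182.6
top 2fl [ 647.8 -213.7  152. ] n 601.5 l 321.8
top 2fr [ 621.7 -240.4  152. ] n 602.8 l 284.4
top 3fl [ 577.1 -283.1  152. ] n 603.0 l 222.7
top 2bL [ 627.9 -191.1    5. ] n 571.4 l 322.9
top 2bR [ 596.7 -219.9    5. ] n 570.8 l 280.5
top 3bL [ 554.8 -261.2    5. ] n 571.8 l 221.7
top 3bR [ 525.1 -289.8    5. ] n 572.0 l 180.4
side 2L [ 626.9 -190.3  152. ] n 570.1 l 322.8
side 2R [ 600.4 -218.2  152. ] n 572.1 l 284.3
side 3L [ 557.7 -260.   152. ] n 572.9 l 224.6
side 3R [ 529.8 -289.2  152. ] n 574.8 l 184.2
side 2fl [ 652.1 -214.9  152. ] n 605.4 l 324.0
side 2fr [ 624.5 -240.7  152. ] n 605.0 l 286.2
side 3fl [ 580.8 -282.9  152. ] n 605.3 l 225.5
side 3fr [ 553.1 -309.9  152. ] n 605.9 l 186.8
side 2bR [ 602.9 -215.     5. ] n 571.4 l 288.3
side 3bR [ 532.  -285.7    5. ] n 573.7 l 188.2
```

Emit:
move_arm(
  series=[
    [[-0.04,0.02,0],0.13],
    [[-0.08,0.04,0],0.3],
    [[-0.106,0.055,0],0.48],
    [[-0.106,0.055,0],0.665],
    [[-0.106,0.055,0],0.665],
  ],
)

```text
clock: 13.48
eef_pos: [538.1, 93.9, 204.5]
tool_rot: [3.138, -0.015, 0.521]
force: [-0.3, 0.3, -2.2]
width: 11.2
```

Emit:
move_arm(
  series=[
    [[-0.02,0.04,0],0.15],
    [[-0.04,0.08,0],0.33],
    [[-0.05,0.109,0],0.5],
    [[-0.05,0.109,0],0.665],
    [[-0.05,0.109,0],0.665],
  ],
)

```text
clock: 14.1
eef_pos: [548.5, -24.8, 203.8]
tool_rot: [-3.135, -0.013, -0.139]
force: [-0.8, 0.8, -1.8]
width: 11.1
```

Emit:
move_arm(
  series=[
    [[0.01,0.04,0],0.15],
    [[0.02,0.08,0],0.33],
    [[0.028,0.116,0],0.5],
    [[0.028,0.116,0],0.665],
    [[0.028,0.116,0],0.665],
  ],
)

```text
clock: 14.72
eef_pos: [560.1, -142.3, 202.9]
tool_rot: [-3.129, -0.005, -0.797]
force: [-0.3, 0.7, -3.2]
width: 11.3
```

```bash
python3 - <<'E'
from h import *
rel((557.3,-146,103.5,-46.4))
E
```

```text
t14.7 tcp [ 560.1 -142.3  202.9] yaw -45.6 F [-0.3  0.7 -3.2] w11.3
  shift [0.0007, 0.0045, 0.0994] dist 100 turn about tool z 0.013
```

Emit:
move_arm(
  series=[
    [[0.0007,0.0045,0.02],0.013],
    [[0.0007,0.0045,0.05],0.013],
    [[0.0007,0.0045,0.08],0.013],
    [[0.0007,0.0045,0.0994],0.013],
    [[0.0007,0.0045,0.0994],0.013],
  ],
)

```text
clock: 15.35
eef_pos: [557.6, -143.3, 102.0]
tool_rot: [-3.129, -0.001, -0.803]
force: [-0.3, -0.0, -1.9]
width: 11.2
```

```bash
python3 - <<'E'
from h import *
s=get_image("side");t=get_image("top");cv2.imwrite("pics/s6.png",s);cv2.imwrite("pics/t6.png",t)
rel((557.3,-146,103.5,-46.4))
c=np.zeros((600,790,3),np.uint8);c[:600,:420]=big(t,365,150,70,100,6);c[:480,430:790]=big(s,320,220,60,80,6)
cv2.imwrite("pics/c10.png",cv2.convertScaleAbs(c,alpha=1.1))
E
```

```text
t15.4 tcp [ 559.2 -144.6  103.9] yaw -46.1 F [-0.3  0.2 -1.4] w11.8
  shift [-0.0003, 0.0023, 0.0004] dist 2 turn about tool z 0.004
```

View pics/c10.png

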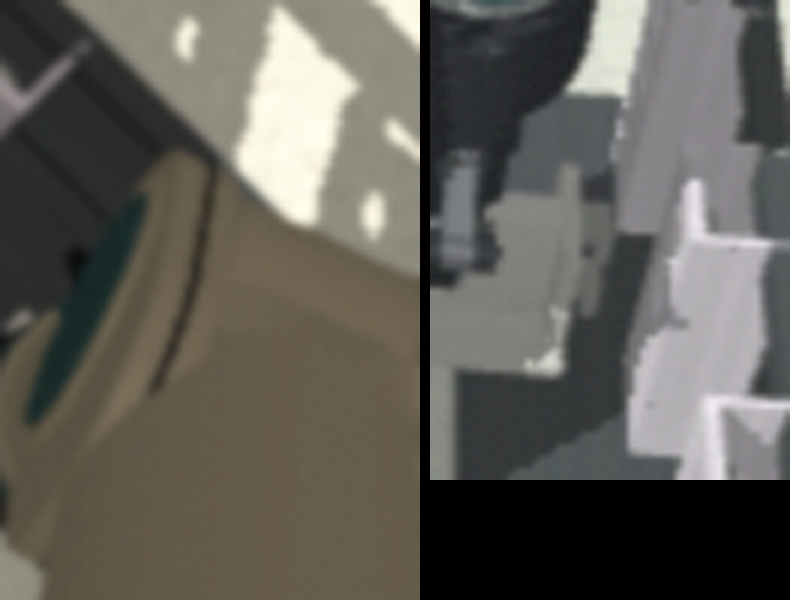

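```bash
python3 - <<'E'
from h import *
np.set_printoptions(precision=1,suppress=True)
S=lambda p:((p[0]-430+.5)/6-.5+320,(p[1]+.5)/6-.5+220)
w=np.radians(-46.4);n=np.array([np.cos(w),np.sin(w)]);l=np.array([-n[1],n[0]])
def pr(tag,p): print(tag,p,"n %.1f l %.1f"%(p[:2]@n,p[:2]@l))
for k,p,z in[("foot top/rear/near",(560,368),80.4),("foot bot",(560,376),75.4),("bp top near",(580,165),137.4),("bp top far-left",(562,165),137.4),("u2 near top",(694,240),152),("u2 far top",(692,180),152),("u3 far",(706,400),152)]: pr(k,onz("side",S(p),z))
pr("tcp",np.array([559.2,-144.6]))
for X in((45,-28,-26),(45,-28,-31),(45,-20,31),(45,20,31),(45,6,29)):
    P=np.r_[np.array([558.9,-144.3])+n*X[0]+l*X[1],106.4+X[2]];q=proj("side",P);print(X,((q+.5-[320,220])*6-.5)+[430,0])
E
```

```text
foot top/rear/near [ 569.9 -197.9   80.4] n 536.3 l 276.2
foot bot [ 570.2 -198.4   75.4] n 536.9 l 276.1
bp top near [ 604.3 -166.1  137.4] n 537.0 l 323.1
bp top far-left [ 599.6 -162.   137.4] n 530.8 l 322.5
u2 near top [ 600.8 -217.5  152. ] n 571.8 l 285.1
u2 far top [ 619.  -201.1  152. ] n 572.5 l 309.6
u3 far [ 557.2 -259.6  152. ] n 572.3 l 224.5
tcp [ 559.2 -144.6] n 490.4 l 305.2
(45, -28, -26) [556.  365.3]
(45, -28, -31) [554.2 372.7]
(45, -20, 31) [576.4 255.5]
(45, 20, 31) [573.9 159.6]
(45, 6, 29) [574.  195.8]
```

Emit:
move_arm(
  series=[
    [[0.007,0,0.0004],0.004],
    [[0.014,0,0.0004],0.004],
    [[0.02,0,0.0004],0.004],
    [[0.025,0,0.0004],0.004],
    [[0.025,0,0.0004],0.004],
  ],
)

```text
clock: 16.08
eef_pos: [576.7, -163.1, 103.6]
tool_rot: [-3.128, -0.005, -0.81]
force: [-0.8, -0.2, -2.1]
width: 11.2
```

Emit:
move_arm(
  series=[
    [[0.003,0,0],0],
    [[0.005,0,0],0],
    [[0.007,0,0],0],
    [[0.007,0,0],0],
  ],
)

```text
clock: 16.58
eef_pos: [580.9, -167.5, 103.4]
tool_rot: [-3.128, -0.003, -0.809]
force: [-2.0, 2.9, -1.7]
width: 11.4
```

```bash
cat >> h.py <<'E'
def nl():
    w=np.radians(-46.4);n=np.array([np.cos(w),np.sin(w)]);l=np.array([-n[1],n[0]])
    s=read_state();p=s["eef_pos"];F=s["force"];print("n %.1f l %.1f z %.1f yaw %.1f | Fn %.1f Fl %.1f Fz %.1f w %.1f t %.1f"%(p[:2]@n,p[:2]@l,p[2],np.degrees(s["tool_rot"][2]),F[:2]@n,F[:2]@l,F[2],s["width"],s["clock"]))
E
python3 -c "
from h import *
nl()"
```

```text
n 521.9 l 305.2 z 103.4 yaw -46.4 | Fn -3.5 Fl 0.6 Fz -1.7 w 11.4 t 16.6
```

Emit:
move_arm(
  series=[
    [[0.002,0,0],0],
    [[0.004,0,0],0],
    [[0.005,0,0],0],
    [[0.005,0,0],0],
  ],
)

```text
clock: 17.08
eef_pos: [580.8, -167.5, 103.1]
tool_rot: [-3.13, 0.006, -0.808]
force: [-9.7, 8.9, 5.8]
width: 11.0
```

```bash
python3 -c "
from h import *
nl()"
```

```text
n 521.9 l 305.1 z 103.1 yaw -46.3 | Fn -13.1 Fl -0.9 Fz 5.8 w 11.0 t 17.1
```

Emit:
move_arm(
  series=[
    [[0.0005,0,0.003],0],
    [[0.0005,0,0.006],0],
    [[0.0005,0,0.008],0],
    [[0.0005,0,0.008],0],
  ],
)

```text
clock: 17.58
eef_pos: [580.9, -167.3, 94.7]
tool_rot: [-3.13, 0.007, -0.807]
force: [-3.4, 3.6, -1.5]
width: 11.4
```

```bash
python3 -c "
from h import *
nl()"
```

```text
n 521.7 l 305.3 z 94.7 yaw -46.3 | Fn -4.9 Fl -0.0 Fz -1.5 w 11.4 t 17.6
```

Emit:
move_arm(
  series=[
    [[0,0,0.002],0],
    [[0,0,0.004],0],
    [[0,0,0.005],0],
    [[0,0,0.005],0],
  ],
)

```text
clock: 18.08
eef_pos: [580.8, -167.4, 89.5]
tool_rot: [-3.13, 0.007, -0.807]
force: [-1.5, 3.0, -2.6]
width: 11.0
```

Emit:
move_arm(
  series=[
    [[0,0,0.001],0],
    [[0,0,0.002],0],
    [[0,0,0.002],0],
  ],
)

```text
clock: 18.45
eef_pos: [580.9, -167.3, 88.6]
tool_rot: [-3.129, 0.007, -0.807]
force: [-5.6, 4.0, 6.7]
width: 11.3
```

```bash
python3 -c "
from h import *
nl()"
```

```text
n 521.8 l 305.3 z 88.6 yaw -46.3 | Fn -6.8 Fl -1.3 Fz 6.7 w 11.3 t 18.4
```

Emit:
move_arm(
  series=[
    [[0,0,0.001],0],
    [[0,0,0.0015],0],
    [[0,0,0.0015],0],
  ],
)

```text
clock: 18.82
eef_pos: [580.9, -167.3, 88.5]
tool_rot: [-3.129, 0.007, -0.807]
force: [-6.6, 4.9, 10.0]
width: 11.4
```

Emit:
move_arm(
  series=[
    [[0,0,0],0],
    [[0,0,0],0],
    [[0,0,0],0],
  ],
  claw=0.35,
)

```text
clock: 19.2
eef_pos: [581.5, -168.0, 88.7]
tool_rot: [-3.129, 0.005, -0.808]
force: [-0.2, -1.0, 0.3]
width: 30.2
```

```bash
python3 -c "
from h import *
nl();s=get_image('side');cv2.imwrite('pics/s7.png',s)"
```

```text
n 522.7 l 305.3 z 88.7 yaw -46.3 | Fn 0.6 Fl -0.9 Fz 0.3 w 30.2 t 19.2
```

Emit:
move_arm(
  series=[
    [[0,0,-0.02],0],
    [[0,0,-0.05],0],
    [[0,0,-0.05],0],
  ],
)

```text
clock: 19.62
eef_pos: [582.9, -169.4, 140.6]
tool_rot: [-3.126, 0.001, -0.808]
force: [1.0, -0.1, 0.2]
width: 30.4
```

Emit:
move_arm(
  series=[
    [[0,0,0],0],
    [[0,0,0.003],0],
    [[0,0,0.008],0],
    [[0,0,0.014],0],
    [[0,0,0.014],0],
  ],
  claw=0,
)

```text
clock: 20.25
eef_pos: [582.4, -169.0, 125.6]
tool_rot: [-3.127, 0.003, -0.808]
force: [-0.7, 0.3, -0.1]
width: 0.0
```

Emit:
move_arm(
  series=[
    [[0,0,0.001],0],
    [[0,0,0.002],0],
    [[0,0,0.002],0],
  ],
)

```text
clock: 20.62
eef_pos: [582.4, -169.0, 123.7]
tool_rot: [-3.127, 0.003, -0.808]
force: [-0.3, -0.0, 0.2]
width: 0.4
```

Emit:
move_arm(
  series=[
    [[0,0,0.001],0],
    [[0,0,0.002],0],
    [[0,0,0.002],0],
  ],
)

```text
clock: 21.0
eef_pos: [582.4, -168.9, 121.6]
tool_rot: [-3.127, 0.003, -0.808]
force: [0.4, -0.6, -0.4]
width: 0.3
```

Emit:
move_arm(
  series=[
    [[0,0,0.0005],0],
    [[0,0,0.001],0],
    [[0,0,0.001],0],
  ],
)

```text
clock: 21.38
eef_pos: [582.4, -168.9, 120.6]
tool_rot: [-3.127, 0.003, -0.808]
force: [0.1, -0.3, -0.0]
width: 0.2
```

Emit:
move_arm(
  series=[
    [[0,0,0.001],0],
    [[0,0,0.002],0],
    [[0,0,0.002],0],
  ],
)

```text
clock: 21.75
eef_pos: [582.5, -168.8, 120.2]
tool_rot: [-3.127, 0.003, -0.808]
force: [-3.1, 0.7, 11.5]
width: -0.2
```

Emit:
move_arm(
  series=[
    [[0,0,0.001],0],
    [[0,0,0.001],0],
    [[0,0,0.001],0],
  ],
)

```text
clock: 22.12
eef_pos: [582.5, -168.8, 120.3]
tool_rot: [-3.126, 0.003, -0.808]
force: [-1.6, 1.0, 8.7]
width: 0.0
```

```bash
python3 - <<'E'
from h import *
nl()
s=get_image("side");cv2.imwrite("pics/s8.png",s)
cv2.imwrite("pics/c11.png",cv2.convertScaleAbs(big(s,310,190,90,110,5),alpha=1.2))
E
```

```text
n 523.9 l 305.4 z 120.3 yaw -46.3 | Fn -1.8 Fl -0.4 Fz 8.7 w 0.0 t 22.1
```

View pics/c11.png

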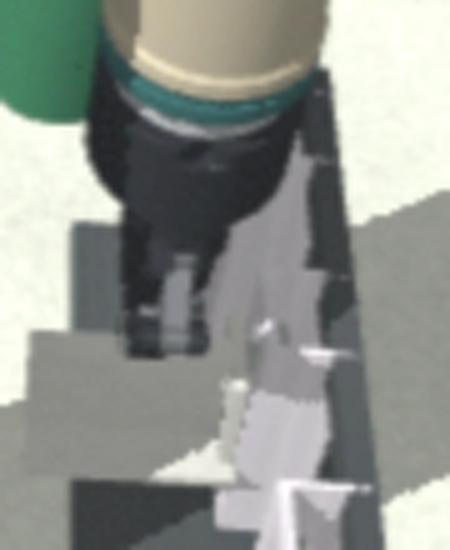

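Emit:
move_arm(
  series=[
    [[-0.01,0,-0.04],0],
    [[-0.04,0,-0.1],0],
    [[-0.04,0,-0.12],0],
    [[-0.04,0,-0.12],0],
  ],
  claw=0.35,
)

```text
clock: 22.68
eef_pos: [554.9, -141.6, 242.5]
tool_rot: [-3.123, -0.001, -0.808]
force: [0.7, 0.1, -0.4]
width: 30.0
```

```bash
python3 - <<'E'
from h import *
nl()
t=get_image("top");s=get_image("side");cv2.imwrite("pics/t9.png",t);cv2.imwrite("pics/s9.png",s)
for n,im,(x0,y0,x1,y1) in (("t",t,(138,215,200,300)),("s",s,(165,165,197,210))):
    o=cv2.imread(f"pics/{n}4.png");d=cv2.absdiff(im,o)[y0:y1,x0:x1].max(2);print(n,(d>40).sum(),d.size)
    m=(o[y0:y1,x0:x1].min(2)>150);m2=(im[y0:y1,x0:x1].min(2)>150);print(m.sum(),m2.sum(),np.argwhere(m).mean(0),np.argwhere(m2).mean(0))
rel((490,60,240,20),(467.5,275,240,70.8))
E
```

```text
n 485.2 l 304.2 z 242.5 yaw -46.3 | Fn 0.4 Fl 0.6 Fz -0.4 w 30.0 t 22.7
t 646 5270
892 639 [54.80269058 30.56838565] [66.51330203 22.48043818]
s 0 1440
170 168 [18.58823529 13.55294118] [18.68452381 13.54166667]
t22.8 tcp [ 553.4 -141.3  239.7] yaw -46.3 F [ 1.1  0.5 -0.8] w29.9
  shift [-0.1894, -0.0933, -0.0003] dist 211 turn about tool z -1.157
  shift [0.0524, -0.2097, 0.0] dist 216 turn about tool z -0.887
```

Emit:
move_arm(
  series=[
    [[-0.05,-0.02,0],-0.15],
    [[-0.1,-0.04,0],-0.33],
    [[-0.11,-0.046,0],-0.5],
    [[-0.11,-0.046,0],-0.68],
    [[-0.11,-0.046,0],-0.68],
  ],
)

```text
clock: 23.4
eef_pos: [510.0, -30.1, 239.4]
tool_rot: [-3.128, -0.004, -0.13]
force: [1.1, 0.1, 0.5]
width: 30.0
```

Emit:
move_arm(
  series=[
    [[-0.015,-0.05,0],-0.15],
    [[-0.03,-0.1,0],-0.33],
    [[-0.05,-0.155,0],-0.5],
    [[-0.05,-0.155,0],-0.68],
    [[-0.05,-0.155,0],-0.68],
  ],
)

```text
clock: 24.02
eef_pos: [480.2, 129.9, 240.4]
tool_rot: [-3.133, -0.01, 0.545]
force: [0.3, -1.0, -0.5]
width: 30.0
```

Emit:
move_arm(
  series=[
    [[0.02,-0.045,0],-0.15],
    [[0.045,-0.09,0],-0.33],
    [[0.065,-0.13,0],-0.5],
    [[0.065,-0.13,0],-0.684],
    [[0.065,-0.13,0],-0.684],
  ],
)

```text
clock: 24.65
eef_pos: [468.8, 273.4, 241.3]
tool_rot: [-3.14, -0.012, 1.221]
force: [-0.2, -0.4, -0.5]
width: 29.9
```

```bash
python3 - <<'E'
from h import *
rel((467.5,275,120,70.8))
E
```

```text
t24.6 tcp [468.8 273.4 241.3] yaw 70.0 F [-0.2 -0.4 -0.5] w29.9
  shift [0.0011, -0.0017, 0.1213] dist 121 turn about tool z -0.014
```

Emit:
move_arm(
  series=[
    [[0.001,-0.0017,0.04],-0.014],
    [[0.001,-0.0017,0.09],-0.014],
    [[0.001,-0.0017,0.12],-0.014],
    [[0.001,-0.0017,0.12],-0.014],
  ],
)

```text
clock: 25.15
eef_pos: [466.9, 273.5, 119.2]
tool_rot: [-3.138, -0.006, 1.228]
force: [0.1, 0.7, 0.6]
width: 29.9
```

Emit:
move_arm(
  series=[
    [[0,0,0.025],0],
    [[0,0,0.05],0],
    [[0,0,0.075],0],
    [[0,0,0.088],0],
    [[0,0,0.088],0],
  ],
)

```text
clock: 25.78
eef_pos: [467.3, 273.8, 31.4]
tool_rot: [-3.138, -0.006, 1.226]
force: [-0.6, -0.6, 0.5]
width: 30.1
```

Emit:
move_arm(
  series=[
    [[0,0,0],0],
    [[0,0,0],0],
    [[0,0,0],0],
    [[0,0,0],0],
    [[0,0,0],0],
  ],
  claw=0,
)

```text
clock: 26.4
eef_pos: [468.1, 274.1, 32.6]
tool_rot: [-3.14, -0.008, 1.225]
force: [-0.7, -1.1, 6.7]
width: 11.5
```

Emit:
move_arm(
  series=[
    [[0,0,-0.01],0],
    [[0,0,-0.03],0],
    [[0,0,-0.07],0],
    [[0,0,-0.12],0],
    [[0,0,-0.168],0],
  ],
)

```text
clock: 27.02
eef_pos: [467.5, 272.5, 202.5]
tool_rot: [-3.14, -0.007, 1.225]
force: [2.1, -0.0, -2.0]
width: 11.6
```

Emit:
move_arm(
  series=[
    [[-0.04,0.02,0],0.13],
    [[-0.08,0.04,0],0.3],
    [[-0.131,0.06,0],0.48],
    [[-0.131,0.06,0],0.68],
    [[-0.131,0.06,0],0.68],
  ],
)

```text
clock: 27.65
eef_pos: [479.3, 128.5, 201.8]
tool_rot: [-3.135, -0.005, 0.545]
force: [0.1, -0.5, -1.9]
width: 11.2
```

Emit:
move_arm(
  series=[
    [[-0.02,0.05,0],0.15],
    [[-0.04,0.1,0],0.33],
    [[-0.07,0.155,0],0.5],
    [[-0.07,0.155,0],0.68],
    [[-0.07,0.155,0],0.68],
  ],
)

```text
clock: 28.28
eef_pos: [499.8, -39.5, 200.5]
tool_rot: [-3.133, 0.001, -0.13]
force: [-0.5, 0.5, -2.2]
width: 10.9
```

Emit:
move_arm(
  series=[
    [[0,0.05,0],0.15],
    [[0.004,0.1,0],0.33],
    [[0.008,0.15,0],0.5],
    [[0.008,0.172,0],0.675],
    [[0.008,0.172,0],0.675],
  ],
)

```text
clock: 28.9
eef_pos: [485.7, -211.0, 198.9]
tool_rot: [-3.136, 0.006, -0.799]
force: [0.2, 0.5, -2.4]
width: 10.9
```

```bash
python3 - <<'E'
from h import *
nl();rel((484.6,-211.1,101.6,-46.4))
E
```

```text
n 487.8 l 206.2 z 198.9 yaw -45.8 | Fn -0.2 Fl 0.5 Fz -2.4 w 10.9 t 28.9
t28.9 tcp [ 485.7 -211.   198.9] yaw -45.8 F [ 0.2  0.5 -2.4] w10.9
  shift [-0.0007, 0.0009, 0.0973] dist 97 turn about tool z 0.011
```

Emit:
move_arm(
  series=[
    [[-0.0007,0.001,0.02],0.011],
    [[-0.0007,0.001,0.05],0.011],
    [[-0.0007,0.001,0.08],0.011],
    [[-0.0007,0.001,0.097],0.011],
    [[-0.0007,0.001,0.097],0.011],
  ],
)

```text
clock: 29.52
eef_pos: [484.5, -206.9, 100.7]
tool_rot: [-3.135, 0.01, -0.802]
force: [-0.3, -0.1, -2.7]
width: 11.2
```

```bash
python3 - <<'E'
from h import *
s=get_image("side");cv2.imwrite("pics/s10.png",s)
nl();rel((484.6,-211.1,101.6,-46.4))
cv2.imwrite("pics/c12.png",cv2.convertScaleAbs(big(s,310,240,80,100,6),alpha=1.2))
E
```

```text
n 485.1 l 207.9 z 101.7 yaw -46.0 | Fn 0.9 Fl -0.0 Fz -2.0 w 11.5 t 29.6
t29.6 tcp [ 485.1 -207.9  101.7] yaw -46.0 F [ 0.6 -0.7 -2. ] w11.5
  shift [0.0019, 0.0026, 0.0001] dist 3 turn about tool z 0.006
```

View pics/c12.png

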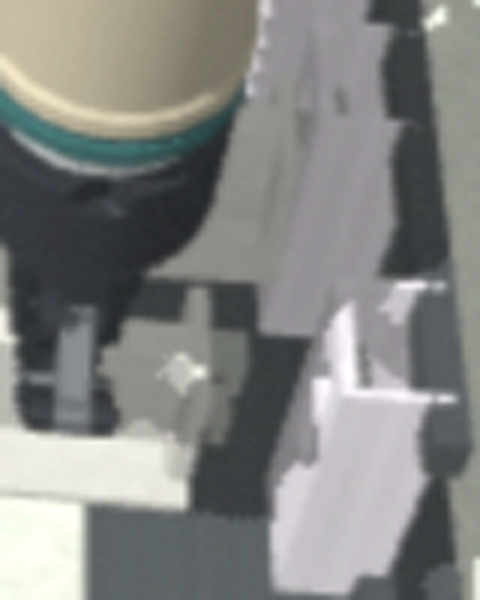

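```bash
python3 - <<'E'
from h import *
np.set_printoptions(precision=1,suppress=True)
S=lambda p:((p[0]+.5)/6-.5+310,(p[1]+.5)/6-.5+240)
w=np.radians(-46.4);n=np.array([np.cos(w),np.sin(w)]);l=np.array([-n[1],n[0]])
def pr(tag,p): print(tag,p,"n %.1f l %.1f"%(p[:2]@n,p[:2]@l))
for k,p,z in[("foot bot",(188,508),75.1),("bp top far",(208,287),137.1),("u3 near top",(349,395),152),("u3 far top",(340,302),152)]: pr(k,onz("side",S(p),z))
nl()
E
```

```text
foot bot [ 499.8 -262.4   75.1] n 534.7 l 181.0
bp top far [ 532.9 -230.2  137.1] n 534.2 l 227.1
u3 near top [ 529.6 -288.2  152. ] n 573.9 l 184.8
u3 far top [ 552.2 -265.5  152. ] n 573.1 l 216.7
n 485.1 l 207.9 z 101.7 yaw -46.0 | Fn 0.9 Fl -0.0 Fz -2.0 w 11.5 t 29.6
```

Emit:
move_arm(
  series=[
    [[0,0.0027,0],0.006],
    [[0.006,0.0027,0],0.006],
    [[0.012,0.0027,0],0.006],
    [[0.018,0.0027,0],0.006],
    [[0.018,0.0027,0],0.006],
  ],
)

```text
clock: 30.2
eef_pos: [496.2, -223.4, 101.6]
tool_rot: [-3.135, 0.007, -0.81]
force: [1.2, 0.2, -2.2]
width: 11.1
```

```bash
python3 -c "
from h import *
nl()"
```

```text
n 504.0 l 205.2 z 101.6 yaw -46.4 | Fn 0.6 Fl 1.0 Fz -2.2 w 11.1 t 30.2
```

Emit:
move_arm(
  series=[
    [[0.004,0,0],0],
    [[0.008,0,0],0],
    [[0.011,0,0],0],
    [[0.014,0,0],0],
    [[0.014,0,0],0],
  ],
)

```text
clock: 30.82
eef_pos: [505.6, -233.3, 101.4]
tool_rot: [-3.135, 0.008, -0.81]
force: [-0.5, 0.9, -1.5]
width: 11.4
```

```bash
python3 -c "
from h import *
nl()"
```

```text
n 517.6 l 205.2 z 101.4 yaw -46.4 | Fn -1.0 Fl 0.2 Fz -1.5 w 11.4 t 30.8
```

Emit:
move_arm(
  series=[
    [[0.002,0,0],0],
    [[0.004,0,0],0],
    [[0.006,0,0],0],
    [[0.006,0,0],0],
  ],
)

```text
clock: 31.32
eef_pos: [507.8, -235.8, 101.0]
tool_rot: [-3.135, 0.013, -0.809]
force: [-5.1, 4.0, 2.0]
width: 10.9
```

```bash
python3 -c "
from h import *
nl()"
```

```text
n 520.9 l 205.2 z 101.0 yaw -46.4 | Fn -6.4 Fl -0.9 Fz 2.0 w 10.9 t 31.3
```

Emit:
move_arm(
  series=[
    [[0.0005,0,0.003],0],
    [[0.0005,0,0.006],0],
    [[0.0005,0,0.009],0],
    [[0.0005,0,0.012],0],
    [[0.0005,0,0.012],0],
  ],
)

```text
clock: 31.95
eef_pos: [507.7, -235.7, 88.4]
tool_rot: [-3.136, 0.015, -0.809]
force: [-2.5, 2.1, -4.8]
width: 11.4
```

Emit:
move_arm(
  series=[
    [[0,0,0.001],0],
    [[0,0,0.002],0],
    [[0,0,0.002],0],
  ],
)

```text
clock: 32.33
eef_pos: [507.8, -235.7, 87.4]
tool_rot: [-3.135, 0.014, -0.809]
force: [-5.3, 5.0, 6.7]
width: 11.0
```

```bash
python3 -c "
from h import *
nl()"
```

```text
n 520.9 l 205.2 z 87.4 yaw -46.4 | Fn -7.2 Fl -0.4 Fz 6.7 w 11.0 t 32.3
```

Contact at the expected height; press, release, then press on the rib top.

Emit:
move_arm(
  series=[
    [[0,0,0.001],0],
    [[0,0,0.0015],0],
    [[0,0,0.0015],0],
  ],
)

```text
clock: 32.7
eef_pos: [507.9, -235.7, 87.3]
tool_rot: [-3.135, 0.013, -0.809]
force: [-5.7, 4.8, 11.3]
width: 11.5
```

Emit:
move_arm(
  series=[
    [[0,0,0],0],
    [[0,0,0],0],
    [[0,0,0],0],
  ],
  claw=0.35,
)

```text
clock: 33.08
eef_pos: [508.5, -236.3, 87.4]
tool_rot: [-3.135, 0.012, -0.809]
force: [0.1, 0.4, 0.4]
width: 30.0
```

Emit:
move_arm(
  series=[
    [[0,0,-0.02],0],
    [[0,0,-0.05],0],
    [[0,0,-0.05],0],
  ],
)

```text
clock: 33.45
eef_pos: [510.3, -238.2, 139.2]
tool_rot: [-3.133, 0.007, -0.81]
force: [1.2, 0.6, -0.2]
width: 29.6
```

Emit:
move_arm(
  series=[
    [[0,0,0],0],
    [[0,0,0],0],
    [[0,0,0.005],0],
    [[0,0,0.012],0],
    [[0,0,0.012],0],
  ],
  claw=0,
)

```text
clock: 34.08
eef_pos: [509.7, -237.7, 126.2]
tool_rot: [-3.134, 0.009, -0.81]
force: [-0.3, -0.6, 0.0]
width: 0.0
```

Emit:
move_arm(
  series=[
    [[0,0,0.002],0],
    [[0,0,0.003],0],
    [[0,0,0.004],0],
    [[0,0,0.004],0],
  ],
)

```text
clock: 34.58
eef_pos: [509.7, -237.6, 122.2]
tool_rot: [-3.134, 0.009, -0.81]
force: [-0.1, 0.2, 1.2]
width: 0.2
```

Emit:
move_arm(
  series=[
    [[0,0,0.001],0],
    [[0,0,0.002],0],
    [[0,0,0.002],0],
  ],
)

```text
clock: 34.95
eef_pos: [509.8, -237.7, 120.4]
tool_rot: [-3.133, 0.009, -0.81]
force: [0.5, 0.1, 2.2]
width: -0.2
```

Emit:
move_arm(
  series=[
    [[0,0,0.001],0],
    [[0,0,0.001],0],
    [[0,0,0.001],0],
  ],
)

```text
clock: 35.33
eef_pos: [509.8, -237.6, 120.2]
tool_rot: [-3.133, 0.009, -0.81]
force: [-2.2, 0.4, 8.2]
width: -0.0
```

Emit:
move_arm(
  series=[
    [[0,0,-0.04],0],
    [[-0.02,0,-0.1],0],
    [[-0.03,0,-0.15],0],
    [[-0.03,0,-0.175],0],
    [[-0.03,0,-0.175],0],
  ],
)

```text
clock: 35.95
eef_pos: [490.2, -218.5, 297.4]
tool_rot: [-3.131, 0.004, -0.809]
force: [0.3, -0.6, 0.8]
width: -0.0
```

```bash
python3 - <<'E'
from h import *
s=get_image("side");t=get_image("top");cv2.imwrite("pics/s11.png",s);cv2.imwrite("pics/t11.png",t)
c=np.zeros((600,800,3),np.uint8);c[:400,:400]=big(t,110,120,200,200,2);c[:600,410:800]=big(s,310,200,78,120,5)
c[400:600,:200]=big(s,150,120,100,100,2)
cv2.imwrite("pics/c13.png",cv2.convertScaleAbs(c,alpha=1.2))
rel((500,-80,295,-6),(520,120,295,42.4),(646,330,295,42.4),(646,330,189,42.4))
E
```

```text
t36.0 tcp [ 488.7 -217.7  294.7] yaw -46.4 F [0.4 0.1 0. ] w0.2
  shift [-0.0919, -0.1032, -0.0003] dist 138 turn about tool z -0.705
  shift [-0.001, -0.201, 0.0] dist 201 turn about tool z -0.845
  shift [0.2346, -0.0701, 0.0] dist 245 turn about tool z -0.000
  shift [0.0, 0.0, 0.106] dist 106 turn about tool z -0.000
```

View pics/c13.png

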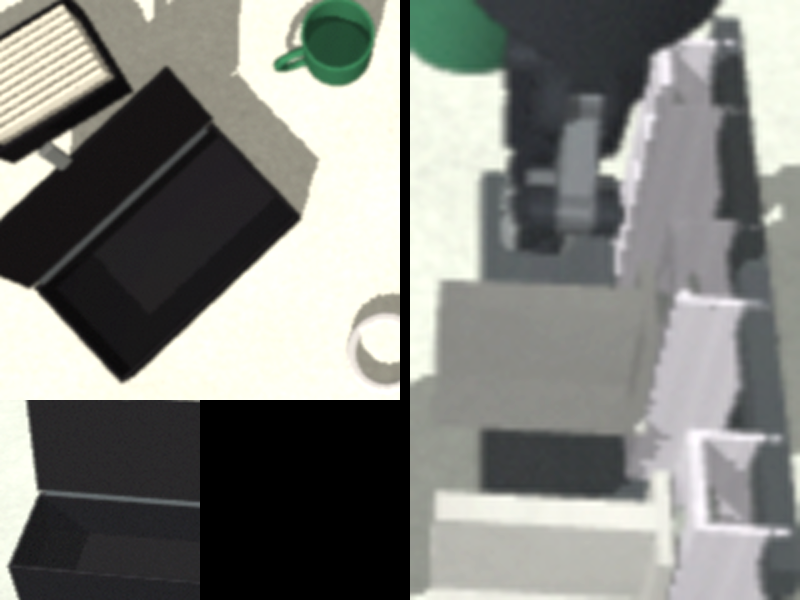

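Emit:
move_arm(
  series=[
    [[-0.04,-0.05,0],-0.17],
    [[-0.092,-0.103,0],-0.35],
    [[-0.092,-0.103,0],-0.53],
    [[-0.092,-0.103,0],-0.705],
    [[-0.092,-0.103,0],-0.705],
  ],
)

```text
clock: 36.67
eef_pos: [499.0, -79.9, 295.0]
tool_rot: [-3.129, 0.005, -0.106]
force: [-0.7, -0.1, -0.2]
width: 0.0
```

Emit:
move_arm(
  series=[
    [[0,-0.05,0],-0.18],
    [[0,-0.1,0],-0.36],
    [[0,-0.15,0],-0.54],
    [[0,-0.2,0],-0.72],
    [[0,-0.2,0],-0.845],
  ],
)

```text
clock: 37.3
eef_pos: [519.7, 123.8, 296.4]
tool_rot: [-3.126, -0.007, 0.746]
force: [-0.6, -0.5, -1.3]
width: 0.1
```

Emit:
move_arm(
  series=[
    [[0.05,-0.02,0],0],
    [[0.1,-0.04,0],0],
    [[0.15,-0.06,0],0],
    [[0.2,-0.07,0],0],
    [[0.235,-0.07,0],0],
  ],
)

```text
clock: 37.92
eef_pos: [644.7, 337.2, 297.1]
tool_rot: [-3.125, -0.005, 0.745]
force: [-0.2, -0.7, -0.4]
width: 0.2
```

```bash
cat >> h.py <<'E'
def hx():
    s=read_state();p=s["eef_pos"];c=np.array([.739,.674]);d=p[:2]-[572,263];F=s["force"]
    print("hinge x %.1f y %.1f z %.1f yaw %.1f Fx %.1f Fz %.1f t %.1f"%(d@c,d@[-.674,.739],p[2],np.degrees(s["tool_rot"][2]),F[:2]@c,F[2],s["clock"]))
E
python3 -c "
from h import *
hx();rel((646,330,189,42.4))"
```

```text
hinge x 103.7 y 5.8 z 297.1 yaw 42.7 Fx -0.7 Fz -0.4 t 37.9
t37.9 tcp [644.7 337.2 297.1] yaw 42.7 F [-0.2 -0.7 -0.4] w0.2
  shift [-0.0039, 0.0062, 0.1081] dist 108 turn about tool z 0.005
```

Emit:
move_arm(
  series=[
    [[-0.004,0.006,0.03],0],
    [[-0.004,0.006,0.07],0],
    [[-0.004,0.006,0.108],0],
    [[-0.004,0.006,0.108],0],
  ],
)

```text
clock: 38.42
eef_pos: [642.5, 329.8, 184.0]
tool_rot: [-3.123, 0.005, 0.742]
force: [0.2, 0.3, 0.7]
width: -0.2
```

Emit:
move_arm(
  series=[
    [[-0.025,0,-0.003],0],
    [[-0.045,0,-0.006],0],
    [[-0.065,0,-0.009],0],
    [[-0.083,0,-0.011],0],
    [[-0.1,0,-0.009],0],
  ],
)

```text
clock: 39.05
eef_pos: [571.2, 263.4, 196.5]
tool_rot: [-3.124, -0.003, 0.739]
force: [2.4, 3.1, 2.0]
width: -0.1
```

```bash
python3 -c "
from h import *
hx()"
```

```text
hinge x -0.3 y 0.8 z 196.5 yaw 42.3 Fx 3.9 Fz 2.0 t 39.0
```

Emit:
move_arm(
  series=[
    [[-0.015,0,0.0045],0],
    [[-0.033,0,0.0105],0],
    [[-0.049,0,0.0175],0],
    [[-0.063,0,0.0265],0],
    [[-0.077,0,0.0395],0],
  ],
)

```text
clock: 39.67
eef_pos: [516.6, 213.1, 159.2]
tool_rot: [-3.126, -0.01, 0.736]
force: [1.7, 1.1, 0.4]
width: -0.1
```

Emit:
move_arm(
  series=[
    [[-0.011,0,0.015],0],
    [[-0.02,0,0.03],0],
    [[-0.025,0,0.043],0],
    [[-0.028,0,0.053],0],
    [[-0.03,0,0.06],0],
  ],
)

```text
clock: 40.3
eef_pos: [495.0, 193.9, 98.7]
tool_rot: [-3.127, -0.011, 0.736]
force: [0.8, -0.7, 1.6]
width: -0.0
```

```bash
python3 -c "
from h import *
hx()"
```

```text
hinge x -103.4 y 0.8 z 98.7 yaw 42.2 Fx 0.1 Fz 1.6 t 40.3
```

Emit:
move_arm(
  series=[
    [[-0.002,0,0.005],0],
    [[-0.003,0,0.01],0],
    [[-0.003,0,0.014],0],
    [[-0.003,0,0.014],0],
  ],
)

```text
clock: 40.8
eef_pos: [492.1, 192.2, 84.3]
tool_rot: [-3.126, -0.009, 0.736]
force: [0.6, 0.8, -0.0]
width: 0.1
```

Emit:
move_arm(
  series=[
    [[0,0,0.002],0],
    [[0,0,0.003],0],
    [[0,0,0.003],0],
  ],
)

```text
clock: 41.18
eef_pos: [491.8, 192.1, 81.2]
tool_rot: [-3.126, -0.009, 0.736]
force: [0.5, -0.8, 1.4]
width: 0.3
```

```bash
python3 -c "
from h import *
hx()"
```

```text
hinge x -107.1 y 1.6 z 81.2 yaw 42.2 Fx -0.1 Fz 1.4 t 41.2
```

Emit:
move_arm(
  series=[
    [[0,0,0.001],0],
    [[0,0,0.002],0],
    [[0,0,0.002],0],
  ],
)

```text
clock: 41.55
eef_pos: [491.9, 192.1, 80.9]
tool_rot: [-3.127, -0.009, 0.736]
force: [-2.9, -1.6, 19.2]
width: -0.2
```

Emit:
move_arm(
  series=[
    [[0,0,0.001],0],
    [[0,0,0.0015],0],
    [[0,0,0.0015],0],
  ],
)

```text
clock: 41.92
eef_pos: [491.9, 192.1, 81.0]
tool_rot: [-3.127, -0.01, 0.736]
force: [-2.7, -1.2, 15.4]
width: 0.2
```

```bash
python3 - <<'E'
from h import *
hx()
s=get_image("side");t=get_image("top");cv2.imwrite("pics/s12.png",s);cv2.imwrite("pics/t12.png",t)
np.set_printoptions(precision=1,suppress=True)
# expected pixels of lid front corners/top surface if shut
H=np.array([572,263,81.]);c=np.array([.739,.674,0]);y=np.array([-.674,.739,0])
for k in(134,-134): print(proj("side",H-144*c+k*y),proj("top",H-144*c+k*y))
g=s.max(2);print("case+lid dark extents side", cv2.boundingRect((g[140:240,140:280]<60).astype(np.uint8)))
E
```

```text
hinge x -107.0 y 1.6 z 81.0 yaw 42.1 Fx -2.8 Fz 15.4 t 41.9
[150.1 203.1] [170.7 314.9]
[256.8 212.5] [263.4 227.7]
case+lid dark extents side (13, 0, 114, 90)
```

Emit:
move_arm(
  series=[
    [[0,0,-0.04],0],
    [[0,0,-0.1],0],
    [[-0.03,0.03,-0.15],0],
    [[-0.06,0.06,-0.2],0],
    [[-0.1,0.1,-0.2],0],
  ],
)

```text
clock: 42.65
eef_pos: [487.2, 48.0, 281.8]
tool_rot: [-3.131, -0.016, 0.739]
force: [0.5, -0.8, -0.8]
width: 0.3
```

Emit:
move_arm(
  series=[
    [[-0.04,0.03,0],0],
    [[-0.06,0.06,0],0],
    [[-0.06,0.06,0],0],
  ],
)

```text
clock: 43.02
eef_pos: [482.7, -39.9, 279.9]
tool_rot: [-3.131, -0.015, 0.733]
force: [-0.5, 0.8, -0.2]
width: -0.1
```

```bash
python3 - <<'E'
from h import *
rel()
s=get_image("side");t=get_image("top");cv2.imwrite("pics/s13.png",s);cv2.imwrite("pics/t13.png",t)
c=np.zeros((600,800,3),np.uint8);c[:400,:400]=big(s,130,130,200,200,2);c[:600,410:800]=big(s,310,200,78,120,5)
c[400:600,:400]=big(t,110,120,400,200,1)
cv2.imwrite("pics/c14.png",cv2.convertScaleAbs(c,alpha=1.2))
E
```

```text
t43.0 tcp [482.7 -39.9 279.9] yaw 42.0 F [-0.5  0.8 -0.2] w-0.1
```

View pics/c14.png

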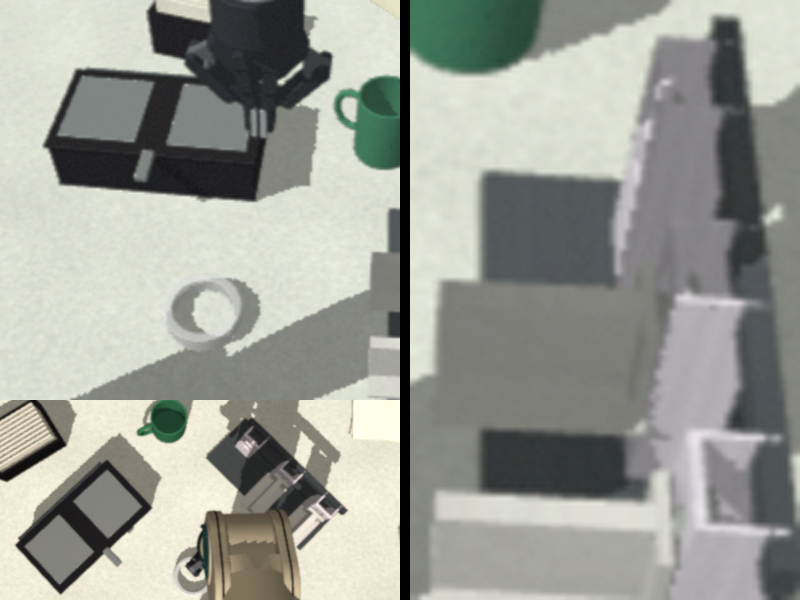

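```bash
python3 -c "
from cell import *
print(finish_job())"
```

```text
the job is handed in; nothing more can be done
None
```

The job is handed in after about 43 s of the 210 s allowed; no verdict was reported.

**What I did**
- **Lid:** I opened it by its tab. The tab slipped out of the fingers a little past upright, so I pushed the lid the rest of the way. It resisted with about 12 N, which I took as the stop.
- **Arms:** Only two display arms were in the case. I hung them on the middle and right uprights, pressed each down with 10–11 N while gripped, and again with 8–12 N on top of the rib.
- **Shutting:** I pushed the lid closed from behind and above, then moved the robot clear.

**What the last checks showed**
- **Fully home:** Both ribs stopped the finger at a height of 120.2–120.3 mm. That puts the arm centres about 1.7 mm below the nominal place, within the allowed droop of 2 mm.
- **Lid shut:** The lid's top stopped the finger hard at 81 mm, which is the shut height. Its front-left corner in the side view is within about 3 pixels of the position calculated for shut.
- **Other things:** The case was empty before I shut it, and the mug, tape and card file look undisturbed in the last picture. I did not measure their positions.
- **Disagreement:** Both arms met their uprights about 4 mm earlier than the cameras had predicted. I put this down to camera and pixel error, because the claws had already gone into the slots and then dropped freely to the expected height.

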